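Fit a hose tee to the workshop's air manifold

ROBOT

A 7-joint arm with a two-finger parallel gripper is mounted at the origin on the work surface. World frame = base frame: x ahead of the robot, y to its left, z up, the work surface at z = 0. Lengths are in m, angles in rad, forces in N, time in s.
With the tool pointing down it reaches from about 0.425 to 0.875 m from the base axis. Payload 4.7 kg.
Tool frame: the origin (TCP) lies on the mounting face of the last link; the fingertips stand 182 mm ahead of it and the grasp point (between the pads) lies 164 mm ahead of it; z points along the fingers, y is the line along which they close (so a half turn about z gives the same grasp; the last joint's range is limited). The gripper opens to 87 mm and grips with 3 to 60 N. Pads are 19 mm wide; open, the fingers measure 117 mm over their backs; the gripper's body (75 mm by 190 mm) begins 51 mm behind the grasp point.
Start: joints at [-1.33, 0.321, -0.07, 1.45, 0.023, 1.371, -0.057], TCP at [0.146, 0.633, 0.405] pointing down, gripper open.
Joint ranges: [-2.86, 2.86], [-0.3, 2.09], [-1.38, 1.24], [0.06, 2.45], [-1.56, 4.7], [0.09, 2.05], [-2.69, 2.69]. Speed limits (rad/s): [2.57, 2.57, 3.14, 3.14, 3.14, 3.14, 3.14].

INTERFACE

Orientations are given as [roll, pitch, yaw] about the fixed x, y, z axes, in that order (R = Rz(yaw) Ry(pitch) Rx(roll)).
In Python, from workcell import arm gives the robot as it stands.
- The arm moves only by the shell command python3 -m creep 'ROWS' [FORCE]. ROWS is JSON, a list of rows, each an object with "rotation": the turn, a rotation vector about the world's x, y, z in degrees, a list of three; "slide": the shift along the world's x, y, z in m, a list of three; "grip": the closure in counts, from 0 (fully open) to 255 (shut). A call has 1 to 20 rows; each row shifts and turns the commanded pose from where the row before left it; what a row does not reach is not made up. A row lasts 1/12 s, in which the tool goes at most 41.7 mm and 7.16 degrees, less where a joint would pass 70% of its speed; a pose out of reach is approached as far as the arm can. A call is refused whole if a number of a shift passes 0.0417 or a number of a turn 7.16, either way. A call with a gripper value outside its range is refused whole. The fingers move at their own pace and stop on an object; FORCE is the grip in N (left out, the last holds). Time passes only in rows, so rows that do not move let the fingers close. It gives the time, the measured TCP pose, the force, the opening and the grip force at its end, in the units of the state.
- arm.observe(): the state, without advancing time (a new reading comes with each control period).
- arm.grab_frame(name): name is "scene" or "side" or "wrist"; returns the picture (420x560x3 uint8, red, green, blue); there is no depth.
- arm.camera_params(name): a dict with "camera_matrix" (3x3 intrinsics, pixels), "R" (3x3) and "t" (3): a world point X has camera coordinates R X + t. Camera axes: x right, y down, z forward; pixel columns grow to the right and rows downward; lengths in m; the calibration is good to about 2 mm. A picture is of the moment at which its call begins: read the wrist's pose just before it. camera_params takes no time and is no camera call; for the wrist camera it gives the pose at the moment of the call.
- arm.close_job(): hands the job in; it is judged then, once.
The state is a dict: "t": time; "q": joint angles; "qd": joint speeds; "effort": joint torques, N m; "eef_pos": TCP position; "orientation": TCP orientation; "force": force on the tool from outside, world axes, zero at the start; "wrist_torque": the same for the moment, N m; "gripper_width": finger opening in m; "finger_force": force on a finger pad.
Only numpy, scipy, OpenCV 4.12 (cv2) and the standard library are available. Lean on these libraries where they do the work, as an engineer would, in place of code of your own. Each camera call takes 0.05 s, during which the arm holds its last target. There are 200 camera calls.

TASK

Set the brass tee on the bare threaded stub of the air manifold with its hose tail towards the saddle's side and screw it on clockwise (seen from above) about one full turn, into its last half turn above the stub's shoulder, stopping where the tail points straight at the hose saddle. Then push the middle-sized of the three blanking plugs fully home into the open port on top of the tee. Leave the other two plugs in their stand and the other brass fittings standing where they are.

Things in the scene. Friction and masses are not known exactly. Their poses are not given: they have to be found in the camera images.
- stub_shoulder (a point): Bare threaded stub of the air manifold (fixed aluminium bar, 250 mm long along y, 36 mm high, gauge at its +y end, ball valve at its -y end, all below 52 mm). Point on the stub's upright axis at the top of its hexagonal shoulder, 42 mm above the bench; z up, x to the far side where the saddle stands. Right-handed thread, 26 mm wide: each turn clockwise from above lowers a fitting 14 mm.
- stub_tip (a point): Top of the stub, 27.5 mm above the shoulder. Its thread has two starts: set on upright, a fitting rests 13 to 21 mm above the shoulder and stays where it is let go. Set on with its tail within 75 degrees of the manifold's x, it is 1 to 5 mm above the shoulder when the tail points at the saddle again, after about one turn. Set on with the tail to the near side, it ends 7 mm too high.
- saddle_mid (a point): Hose saddle: steel trough on a fixed post, 96 mm tall, standing 120 to 180 mm from the stub on the far side of the manifold. The point is the middle of the trough, 82 mm above the bench. The trough swivels: its own yaw means nothing, only where it stands.
- tee_grip (a point): The tee, brass, 0.24 to 0.38 kg, loose, at first upright on its threaded end. Below, an octagonal skirt 37 mm wide and 28 mm high; above, a block 34 x 34 mm up to 58 mm. Point on the upright axis, 40 mm above the underside, level with the hose tail; x along the tail, z up. Grip the two free block faces at +y and -y, 34 mm apart. The skirt's bore: 28 mm wide, mouth flared to 33 mm.
- tee_tail (a point): End of the tee's ribbed hose tail, 62 mm from the tee's axis along its x and level with tee_grip. The tail is 22 mm thick at the root, 16 mm at the ribs.
- tee_port (a point): Mouth of the open port in the tee's top face, on its axis, 58 mm above its underside: bore 15.5 mm wide, 18 mm deep, 1.5 mm chamfer.
- plug_head (a point): The plug to use, middle-sized of three loose steel plugs hanging by their heads in a wooden stand. Round head 26 mm in diameter, 20 mm high; stem below it 14 mm in diameter, 15 mm long, 2 mm chamfer. The point is the centre of the head, 10 mm above its underside, 25 mm above the stem's foot; z up. Fully home, the head's underside lies on the tee's top face.
- small_head (a point): The small plug, not to be used: head 20 mm in diameter and 12 mm high; the point is the centre of the head.
- large_head (a point): The large plug, not to be used: head 36 mm in diameter and 24 mm high; the point is the centre of the head.
- plug_stand: The wooden plug stand, 50 x 190 x 24 mm, fixed; the three plugs stand in a row along its y, 60 mm apart, the middle one at its centre. Origin at the centre of its underside, z up. Which plug is in which hole varies.
- elbow_mid (a point): A plain brass elbow standing on the bench, 51 mm tall, no part of the job; the point is on its upright axis 22 mm up.
- coupling_mid (a point): A hexagonal brass coupling, 38 mm wide and 34 mm tall, standing on the bench, no part of the job; the point is its centre.
Things that resemble listed ones, but are neither listed nor needed, are in the scene too. What is shaped like the part that bears plug_head but pink or purple is not meant.

How it is judged:
By the outcome, as a careful person would: the job done as asked, in the order asked, and still so for the second after the job is handed in, with the robot touching nothing.
It also fails if it takes over 72 s, if anything falls off the work surface, if the arm or the gripper's body presses on something with over 40 N, if the wrist force passes 120 N, or if a joint passes its speed limit or range.

## Working session

There is one attempt and no reset: what is moved stays moved. The work goes in short steps, Python scripts to look and compute and a shell command to move; the robot and the scene stay as the last step left them, time stands still between calls to the robot, and variables do not carry over. Pictures are saved under pics/ and viewed, at most 10 in all, crops included, and the job is handed in when it is done.

```bash
mkdir -p pics; cat > h.py <<'E'
import numpy as np, cv2, json
from workcell import arm
def snap(n,f):
    p=arm.camera_params(n); im=arm.grab_frame(n); cv2.imwrite(f'pics/{f}.png',cv2.cvtColor(im,cv2.COLOR_RGB2BGR))
    np.savez(f'pics/{f}.npz',K=p['camera_matrix'],R=p['R'],t=p['t']); return im
def ray(f,u,v):
    d=np.load(f'pics/{f}.npz'); R=d['R']; c=-R.T@d['t']; r=R.T@np.linalg.solve(d['K'],[u,v,1.]); return c,r/np.linalg.norm(r)
def atz(f,u,v,z):
    c,r=ray(f,u,v); return c+r*(z-c[2])/r[2]
def tri(*obs):
    A=np.zeros((3,3));b=np.zeros(3)
    for f,u,v in obs:
        c,r=ray(f,u,v);P=np.eye(3)-np.outer(r,r);A+=P;b+=P@c
    return np.linalg.solve(A,b)
def proj(f,X):
    d=np.load(f'pics/{f}.npz'); p=d['K']@(d['R']@np.array(X)+d['t']); return p[:2]/p[2]
E
python3 - <<'E'
from h import *
a=snap('scene','s0');b=snap('side','d0');snap('wrist','w0')
for f in('s0','d0','w0'):
    d=np.load(f'pics/{f}.npz');print(f,-d['R'].T@d['t'],d['R'][2],d['K'][0,0])
cv2.imwrite('pics/a0.png',cv2.resize(cv2.imread('pics/s0.png'),(800,600)))
cv2.imwrite('pics/b0.png',cv2.resize(cv2.imread('pics/d0.png'),(800,600)))
s=arm.observe();print(s)
E
```

```text
s0 [0.89107943 0.59694279 0.96893928] [-0.2807199  -0.52972904 -0.80036459] 411.45671718365185
d0 [-0.0916136  -0.88204829  0.86090157] [ 0.47410559  0.66795625 -0.57363607] 544.0587954869276
w0 [0.07280044 0.65042872 0.38387804] [ 0.26484604 -0.06339048 -0.96220487] 341.03122803594107
{'t': 0.15, 'q': array([-1.32992541,  0.32165134, -0.07005679,  1.45139681,  0.02259932,
        1.37077629, -0.05692369]), 'qd': array([-0.00078455, -0.00331045, -0.00085564, -0.00371361, -0.00187089,
       -0.00116926,  0.00110046]), 'effort': array([ 8.51976051e-05, -4.91800046e+01, -4.04614583e-01, -3.12873816e+01,
       -6.40555169e-02,  4.04995191e-02,  1.19654328e-04]), 'eef_pos': array([0.14615274, 0.63320372, 0.40391222]), 'orientation': array([-3.14014974e+00,  9.33923685e-05,  2.91479586e+00]), 'force': array([ 0.51288389, -0.05964337,  0.45928302]), 'wrist_torque': array([-0.01948505, -0.0159672 ,  0.01383904]), 'finger_force': 0.0, 'gripper_width': 0.08707603808821614}
```

View pics/a0.png

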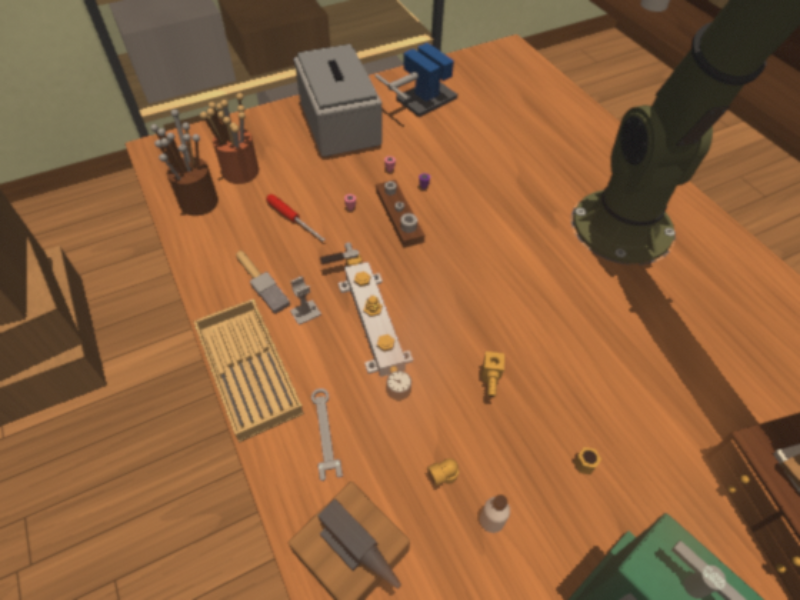

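View pics/b0.png

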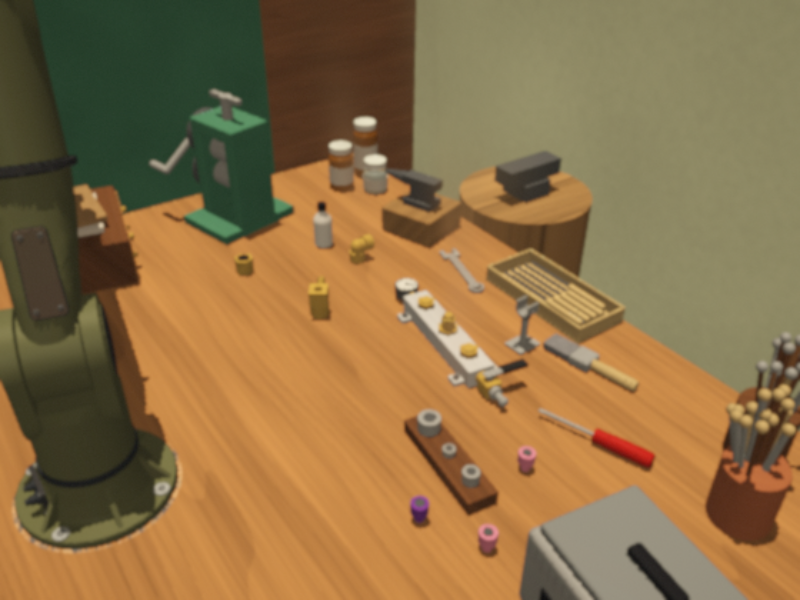

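```bash
python3 - <<'E'
import cv2
for f,x,y,w,h in(('s0',195,120,180,170),('d0',205,190,180,170)):
    im=cv2.imread(f'pics/{f}.png')[y:y+h,x:x+w]
    cv2.imwrite(f'pics/{f}c.png',cv2.resize(im,None,fx=3.5,fy=3.5,interpolation=cv2.INTER_CUBIC))
E
```

```text
(no output)
```

View pics/s0c.png

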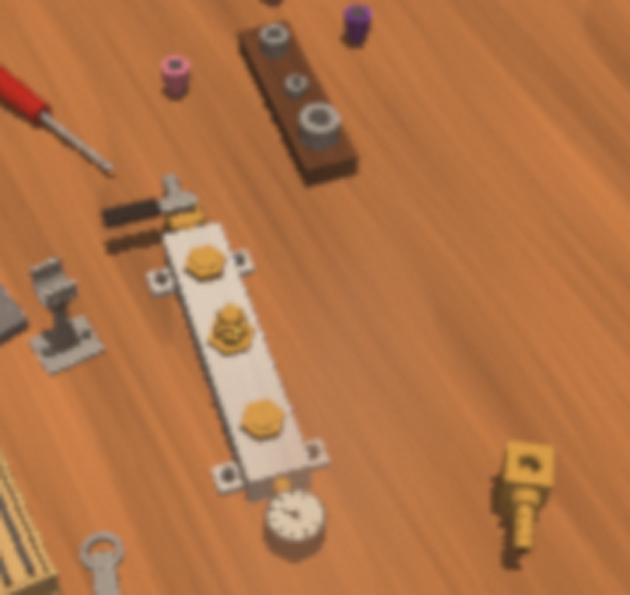

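View pics/d0c.png

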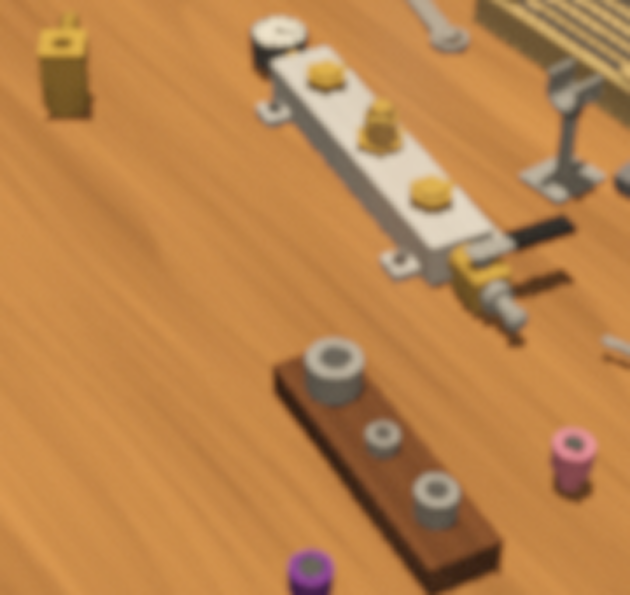

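```bash
python3 - <<'E'
from h import *
S=lambda u,v:('s0',195+(u+.5)/3.5-.5,120+(v+.5)/3.5-.5)
D=lambda u,v:('d0',205+(u+.5)/3.5-.5,190+(v+.5)/3.5-.5)
for n,s,d,z in [('port',(530,463),(63,43),.058),('tail',(523,543),(69,20),.04),('tip',(232,314),(381,106),.0695),('saddle',(52,276),(572,98),.082),('base',(67,343),(563,180),.004),
 ('mid',(275,34),(437,488),None),('small',(296,81),(383,434),None),('large',(320,118),(335,356),None),('hexN',(206,258),(432,190),.046),('hexP',(263,415),(326,74),.046)]:
    X=tri(S(*s),D(*d)); print(n,X.round(4), *( (atz(*S(*s),z).round(4)[:2],atz(*D(*d),z).round(4)[:2]) if z else ()))
E
```

```text
port [0.4803 0.1952 0.0576] [0.48   0.1957] [0.4803 0.1942]
tail [0.5129 0.2425 0.0412] [0.5126 0.242 ] [0.5136 0.2444]
tip [ 0.6203 -0.0185  0.0686] [ 0.62   -0.0174] [ 0.6201 -0.0198]
saddle [ 0.7312 -0.1028  0.082 ] [ 0.7336 -0.1052] [ 0.7277 -0.102 ]
base [ 0.7341 -0.0971  0.0024] [ 0.7343 -0.0959] [ 0.7327 -0.0986]
mid [ 0.4356 -0.312   0.0445]
small [ 0.4421 -0.2544  0.0366]
large [ 0.4505 -0.193   0.0484]
hexN [ 0.6078 -0.0946  0.0467] [ 0.6072 -0.0948] [ 0.6088 -0.0941]
hexP [0.633  0.063  0.0453] [0.6332 0.0634] [0.6324 0.0622]
```

```bash
R='{"rotation":[0,0,4.25],"slide":[0.0209,-0.0274,-0.003],"grip":0}'; python3 -m creep '[{"rotation":[0,0,4.25],"slide":[0.0209,-0.0274,-0.003],"grip":0},{"rotation":[0,0,4.25],"slide":[0.0209,-0.0274,-0.003],"grip":0},{"rotation":[0,0,4.25],"slide":[0.0209,-0.0274,-0.003],"grip":0},{"rotation":[0,0,4.25],"slide":[0.0209,-0.0274,-0.003],"grip":0},{"rotation":[0,0,4.25],"slide":[0.0209,-0.0274,-0.003],"grip":0},{"rotation":[0,0,4.25],"slide":[0.0209,-0.0274,-0.003],"grip":0},{"rotation":[0,0,4.25],"slide":[0.0209,-0.0274,-0.003],"grip":0},{"rotation":[0,0,4.25],"slide":[0.0209,-0.0274,-0.003],"grip":0},{"rotation":[0,0,4.25],"slide":[0.0209,-0.0274,-0.003],"grip":0},{"rotation":[0,0,4.25],"slide":[0.0209,-0.0274,-0.003],"grip":0},{"rotation":[0,0,4.25],"slide":[0.0209,-0.0274,-0.003],"grip":0},{"rotation":[0,0,4.25],"slide":[0.0209,-0.0274,-0.003],"grip":0},{"rotation":[0,0,4.25],"slide":[0.0209,-0.0274,-0.003],"grip":0},{"rotation":[0,0,4.25],"slide":[0.0209,-0.0274,-0.003],"grip":0},{"rotation":[0,0,4.25],"slide":[0.0209,-0.0274,-0.003],"grip":0},{"rotation":[0,0,4.25],"slide":[0.0209,-0.0274,-0.003],"grip":0},{"rotation":[0,0,0],"slide":[0,0,0],"grip":0},{"rotation":[0,0,0],"slide":[0,0,0],"grip":0}]'
python3 - <<'E'
from h import *
snap('wrist','w1');s=arm.observe();print(s['eef_pos'],np.degrees(s['orientation']),s['q'].round(3))
for X in [(.4803,.1952,.058),(.5129,.2425,.04)]:print(proj('w1',X))
cv2.imwrite('pics/w1c.png',cv2.resize(cv2.imread('pics/w1.png'),(800,600),interpolation=cv2.INTER_CUBIC))
E
```

```text
t: 1.65
eef_pos: [0.4815, 0.1928, 0.3564]
orientation: [3.141, -0.001, -2.187]
force: [0.2, 0.1, 0.2]
gripper_width: 0.0871
finger_force: 0.0
[0.48058773 0.19462626 0.35647019] [ 1.79946947e+02 -1.91116698e-02 -1.25128050e+02] [-0.708  0.069  0.285  1.849 -0.021  1.227  2.112]
[284.97891994 205.29066301]
[285.54524793 259.06674698]
```

View pics/w1c.png

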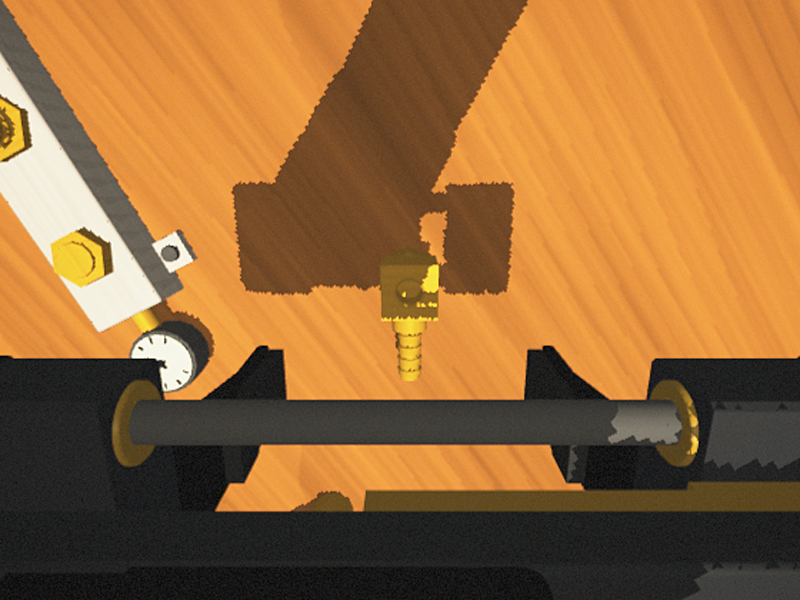

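```bash
python3 - <<'E'
from h import *
f=.7
W=lambda u,v:('w1',(u+.5)*f-.5,(v+.5)*f-.5)
p=atz(*W(409.3,291),.058);t=atz(*W(409.3,379),.034);r=atz(*W(409.3,320),.058);print(p,t,r)
d=t-p;print(np.degrees(np.arctan2(d[1],d[0])),np.hypot(*d[:2]))
d=atz(*W(438,320),.058)-atz(*W(380,320),.058);print(np.degrees(np.arctan2(d[1],d[0]))-90, np.hypot(*d[:2]))
E
```

```text
[0.47846809 0.19462772 0.058     ] [0.51745245 0.2503934  0.034     ] [0.48885769 0.20939744 0.058     ]
55.0435891997757 0.06804110083823929
54.74349016488296 0.034900065054654594
```

```bash
python3 -m creep '[{"rotation":[0,0,0],"slide":[-0.001,0.0,-0.03],"grip":0},{"rotation":[0,0,0],"slide":[0,0,-0.03],"grip":0},{"rotation":[0,0,0],"slide":[0,0,-0.03],"grip":0},{"rotation":[0,0,0],"slide":[0,0,-0.03],"grip":0},{"rotation":[0,0,0],"slide":[0,0,-0.022],"grip":0},{"rotation":[0,0,0],"slide":[0,0,0],"grip":0},{"rotation":[0,0,0],"slide":[0,0,0],"grip":255},{"rotation":[0,0,0],"slide":[0,0,0],"grip":255},{"rotation":[0,0,0],"slide":[0,0,0],"grip":255},{"rotation":[0,0,0],"slide":[0,0,0],"grip":255},{"rotation":[0,0,0],"slide":[0,0,0],"grip":255},{"rotation":[0,0,0],"slide":[0,0,0],"grip":255},{"rotation":[0,0,0],"slide":[0,0,0],"grip":255},{"rotation":[0,0,0],"slide":[0,0,0],"grip":255}]' 45
python3 - <<'E'
from h import *
for i in range(2):
  s=arm.observe();print(s['eef_pos'],np.degrees(s['orientation']),s['gripper_width'],s['finger_force'],s['force'])
E
```

```text
t: 2.87
eef_pos: [0.4796, 0.1949, 0.215]
orientation: [-3.142, 0.0, -2.182]
force: [0.8, -0.5, -0.2]
gripper_width: 0.0414
finger_force: 0.0
[0.4796465  0.19494253 0.21502459] [-1.79996977e+02  2.51077223e-02 -1.24999220e+02] 0.04136587401076314 0.0 [ 0.7954281  -0.45391057 -0.22793933]
[0.4796465  0.19494253 0.21502459] [-1.79996977e+02  2.51077223e-02 -1.24999220e+02] 0.04136587401076314 0.0 [ 0.7954281  -0.45391057 -0.22793933]
```

```bash
python3 -m creep '[{"rotation":[0,0,0],"slide":[0,0,0],"grip":255},{"rotation":[0,0,0],"slide":[0,0,0],"grip":255},{"rotation":[0,0,0],"slide":[0,0,0],"grip":255},{"rotation":[0,0,0],"slide":[0,0,0.025],"grip":255},{"rotation":[0,0,0],"slide":[0,0,0.035],"grip":255},{"rotation":[0,0,0],"slide":[0,0,0.035],"grip":255}]' 45
python3 -m creep '[{"rotation":[0,0,-5],"slide":[0.0094,-0.0142,0],"grip":255},{"rotation":[0,0,-5],"slide":[0.0094,-0.0142,0],"grip":255},{"rotation":[0,0,-5],"slide":[0.0094,-0.0142,0],"grip":255},{"rotation":[0,0,-5],"slide":[0.0094,-0.0142,0],"grip":255},{"rotation":[0,0,-5],"slide":[0.0094,-0.0142,0],"grip":255},{"rotation":[0,0,-5],"slide":[0.0094,-0.0142,0],"grip":255},{"rotation":[0,0,-5],"slide":[0.0094,-0.0142,0],"grip":255},{"rotation":[0,0,-5],"slide":[0.0094,-0.0142,0],"grip":255},{"rotation":[0,0,-5],"slide":[0.0094,-0.0142,0],"grip":255},{"rotation":[0,0,-5],"slide":[0.0094,-0.0142,0],"grip":255},{"rotation":[0,0,-5],"slide":[0.0094,-0.0142,0],"grip":255},{"rotation":[0,0,-5],"slide":[0.0094,-0.0142,0],"grip":255},{"rotation":[0,0,-5],"slide":[0.0094,-0.0142,0],"grip":255},{"rotation":[0,0,-5],"slide":[0.0094,-0.0142,0],"grip":255},{"rotation":[0,0,-5],"slide":[0.0094,-0.0142,0],"grip":255},{"rotation":[0,0,0],"slide":[0,0,0],"grip":255},{"rotation":[0,0,0],"slide":[0,0,0],"grip":255},{"rotation":[0,0,0],"slide":[0,0,0],"grip":255}]'
python3 - <<'E'
from h import *
s=arm.observe();print(s['t'],s['eef_pos'],np.degrees(s['orientation']),s['gripper_width'],s['finger_force'],s['force'],s['q'].round(3))
w=snap('wrist','w2');snap('scene','s2');snap('side','d2')
a=cv2.resize(cv2.imread('pics/w2.png'),(400,300))
b=cv2.resize(cv2.imread('pics/s2.png')[165:265,195:328],(400,300),interpolation=cv2.INTER_CUBIC)
c=cv2.resize(cv2.imread('pics/d2.png')[160:260,250:383],(400,300),interpolation=cv2.INTER_CUBIC)
cv2.imwrite('pics/m2.png',np.vstack([np.hstack([b,c]),np.hstack([a,a*0])]))
E
```

```text
t: 3.37
eef_pos: [0.4786, 0.1945, 0.3091]
orientation: [3.14, -0.004, -2.182]
force: [1.2, 0.9, -2.6]
gripper_width: 0.0336
finger_force: 45.0
t: 4.87
eef_pos: [0.6201, -0.0173, 0.3089]
orientation: [-3.142, -0.002, 2.794]
force: [0.1, 0.2, -2.8]
gripper_width: 0.0338
finger_force: 45.0
4.8667 [ 0.62009711 -0.01732768  0.30885487] [-1.79994969e+02 -1.16401260e-01  1.60089215e+02] 0.03375470713479939 44.98348081688164 [ 0.08018303  0.17248159 -2.82900373] [-0.481  0.355  0.575  1.666 -0.206  1.183  1.368]
```

View pics/m2.png

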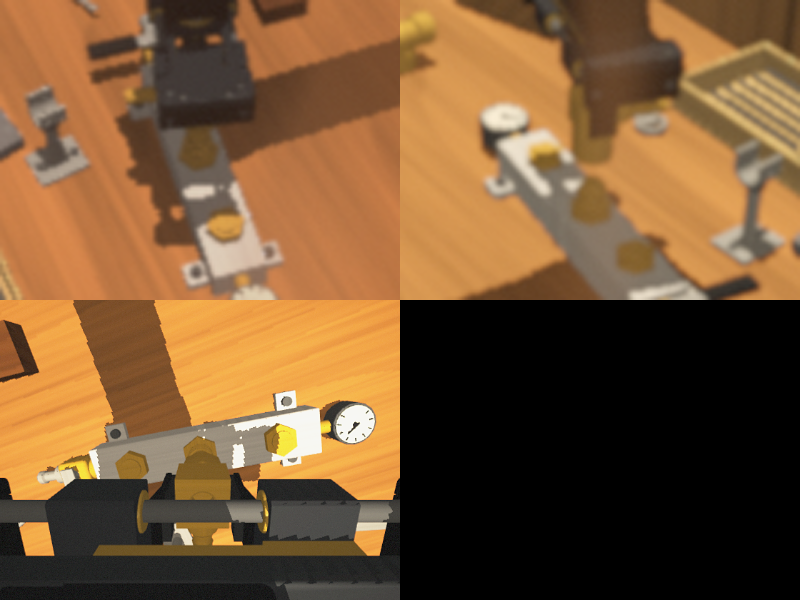

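```bash
python3 - <<'E'
from h import *
for n,u,v in(('N',132,165),('P',281,139)):
    print(n,atz('w2',(u+.5)*1.4-.5,(v+.5)*1.4-.5,.046))
for X in [(.6203,-.0185,.042),(.6203,-.0185,.0695),(.731,-.1028,.082)]: print(proj('w2',X)/1.4)
for n,(u,v) in dict(P=(80,258)).items(): print(atz('w1',(u+.5)*.7-.5,(v+.5)*.7-.5,.046))
print(atz('w1',(0+.5)*.7-.5,(129+.5)*.7-.5,.0695))
E
```

```text
N [ 0.60525401 -0.09075811  0.046     ]
P [0.63133421 0.06462123 0.046     ]
[201.27358679 154.63867815]
[201.12621292 163.12823328]
[161.56689696 286.65067264]
[0.63123561 0.0652105  0.046     ]
[ 0.60021175 -0.00176966  0.0695    ]
```

```bash
python3 -m creep '[{"rotation":[0,0,0],"slide":[-0.0008,0,-0.010],"grip":255},{"rotation":[0,0,0],"slide":[0,0,-0.010],"grip":255},{"rotation":[0,0,0],"slide":[0,0,-0.003],"grip":255},{"rotation":[0,0,0],"slide":[0,0,0],"grip":255}]'; python3 -m creep '[{"rotation":[0,0,0],"slide":[0,0,-0.002],"grip":255},{"rotation":[0,0,0],"slide":[0,0,-0.001],"grip":255},{"rotation":[0,0,0],"slide":[0,0,0],"grip":255}]';  python3 -m creep '[{"rotation":[0,0,0],"slide":[0,0,-0.001],"grip":255},{"rotation":[0,0,0],"slide":[0,0,0],"grip":255}]'
```

```text
t: 5.35
eef_pos: [0.6189, -0.0177, 0.2847]
orientation: [-3.14, -0.003, 2.793]
force: [-0.5, -0.6, -3.0]
gripper_width: 0.0337
finger_force: 45.0
t: 5.6
eef_pos: [0.6198, -0.0181, 0.2838]
orientation: [3.142, 0.0, 2.793]
force: [-0.1, 0.4, -2.6]
gripper_width: 0.0336
finger_force: 45.0
t: 5.77
eef_pos: [0.6198, -0.0181, 0.2829]
orientation: [3.141, 0.0, 2.793]
force: [-0.0, 0.2, -2.8]
gripper_width: 0.0336
finger_force: 45.0
```

```bash
python3 -m creep '[{"rotation":[0,0,0],"slide":[0,0,-0.001],"grip":255},{"rotation":[0,0,0],"slide":[0,0,-0.001],"grip":255},{"rotation":[0,0,0],"slide":[0,0,0],"grip":255}]'|sed -n '1,2p;4p';  python3 -m creep '[{"rotation":[0,0,0],"slide":[0,0,-0.001],"grip":255},{"rotation":[0,0,0],"slide":[0,0,-0.001],"grip":255},{"rotation":[0,0,0],"slide":[0,0,0],"grip":255}]'|sed -n '1,2p;4p'
```

```text
t: 6.02
eef_pos: [0.6197, -0.0181, 0.2806]
force: [-0.5, 0.0, -2.6]
t: 6.27
eef_pos: [0.6197, -0.018, 0.2786]
force: [-0.3, 0.6, -4.1]
```

```bash
python3 - <<'E'
from h import *
s=arm.observe();print(s['eef_pos'],s['force'],s['wrist_torque'])
E
```

```text
[ 0.61970705 -0.01803062  0.27855013] [-0.29215477  0.63341117 -4.0540938 ] [0.01466029 0.03346844 0.01061393]
```

```bash
for i in 1 2 3; do python3 -m creep '[{"rotation":[0,0,0],"slide":[0,0,-0.001],"grip":255},{"rotation":[0,0,0],"slide":[0,0,0],"grip":255}]'|sed -n '1,2p;4p'; done
```

```text
t: 6.43
eef_pos: [0.6197, -0.018, 0.2776]
force: [-0.5, -0.8, -2.4]
t: 6.6
eef_pos: [0.6197, -0.018, 0.2766]
force: [0.7, 0.5, -2.9]
t: 6.77
eef_pos: [0.6197, -0.018, 0.2756]
force: [0.6, -0.2, -2.6]
```

```bash
python3 -m creep '[{"rotation":[0,0,0],"slide":[0,0,-0.001],"grip":255},{"rotation":[0,0,0],"slide":[0,0,0],"grip":255}]'|sed -n '2p;4p'; python3 -m creep '[{"rotation":[0,0,0],"slide":[0,0,-0.001],"grip":255},{"rotation":[0,0,0],"slide":[0,0,0],"grip":255}]'|sed -n '2p;4p';python3 -m creep '[{"rotation":[0,0,0],"slide":[0,0,-0.001],"grip":255},{"rotation":[0,0,0],"slide":[0,0,0],"grip":255}]'|sed -n '2p;4p'
```

```text
eef_pos: [0.6197, -0.0181, 0.2746]
force: [-0.2, 0.4, -2.8]
eef_pos: [0.6198, -0.018, 0.2737]
force: [0.5, -0.9, -1.4]
eef_pos: [0.6199, -0.0181, 0.2735]
force: [-1.7, -0.0, 1.4]
```

```bash
python3 -m creep '[{"rotation":[0,0,-4],"slide":[0,0,-0.00016],"grip":255},{"rotation":[0,0,-7],"slide":[0,0,-0.00027],"grip":255},{"rotation":[0,0,-7],"slide":[0,0,-0.00027],"grip":255},{"rotation":[0,0,-7],"slide":[0,0,-0.00027],"grip":255},{"rotation":[0,0,-7],"slide":[0,0,-0.00027],"grip":255},{"rotation":[0,0,-7],"slide":[0,0,-0.00027],"grip":255},{"rotation":[0,0,-7],"slide":[0,0,-0.00027],"grip":255},{"rotation":[0,0,0],"slide":[0,0,0],"grip":255}]'; python3 - <<'E'
from h import *
s=arm.observe();print(s['wrist_torque'],s['q'].round(2),np.degrees(s['orientation']))
E
```

```text
t: 7.93
eef_pos: [0.6203, -0.0182, 0.2717]
orientation: [3.14, 0.002, 1.987]
force: [0.1, -0.8, 0.8]
gripper_width: 0.0339
finger_force: 45.0
[-0.26502279 -0.1155972   0.03289102] [-0.59  0.42  0.72  1.71 -0.3   1.12  0.63] [1.79907164e+02 9.25026241e-02 1.13837110e+02]
```

```bash
python3 -m creep '[{"rotation":[0,0,-7],"slide":[0,0,-0.00027],"grip":255},{"rotation":[0,0,-7],"slide":[0,0,-0.00027],"grip":255},{"rotation":[0,0,-7],"slide":[0,0,-0.00027],"grip":255},{"rotation":[0,0,-7],"slide":[0,0,-0.00027],"grip":255},{"rotation":[0,0,-7],"slide":[0,0,-0.00027],"grip":255},{"rotation":[0,0,-7],"slide":[0,0,-0.00027],"grip":255},{"rotation":[0,0,-7],"slide":[0,0,-0.00027],"grip":255},{"rotation":[0,0,-7],"slide":[0,0,-0.00027],"grip":255},{"rotation":[0,0,-7],"slide":[0,0,-0.00027],"grip":255},{"rotation":[0,0,-7],"slide":[0,0,-0.00027],"grip":255},{"rotation":[0,0,0],"slide":[0,0,0],"grip":255}]'; python3 -m creep '[{"rotation":[0,0,-7],"slide":[0,0,-0.00027],"grip":255},{"rotation":[0,0,-7],"slide":[0,0,-0.00027],"grip":255},{"rotation":[0,0,-7],"slide":[0,0,-0.00027],"grip":255},{"rotation":[0,0,-7],"slide":[0,0,-0.00027],"grip":255},{"rotation":[0,0,-7],"slide":[0,0,-0.00027],"grip":255},{"rotation":[0,0,-7],"slide":[0,0,-0.00027],"grip":255},{"rotation":[0,0,-7],"slide":[0,0,-0.00027],"grip":255},{"rotation":[0,0,-7],"slide":[0,0,-0.00027],"grip":255},{"rotation":[0,0,-7],"slide":[0,0,-0.00027],"grip":255},{"rotation":[0,0,-7],"slide":[0,0,-0.00027],"grip":255},{"rotation":[0,0,-7],"slide":[0,0,-0.00027],"grip":255},{"rotation":[0,0,0],"slide":[0,0,0],"grip":255}]';python3 - <<'E'
from h import *
s=arm.observe();print(s['wrist_torque'],s['q'].round(2),np.degrees(s['orientation']))
E
```

```text
t: 8.85
eef_pos: [0.6205, -0.0184, 0.269]
orientation: [3.139, -0.001, 0.768]
force: [0.9, -2.4, 1.3]
gripper_width: 0.0336
finger_force: 45.0
t: 9.85
eef_pos: [0.6203, -0.0186, 0.2658]
orientation: [3.141, -0.002, -0.574]
force: [2.6, -2.4, 2.8]
gripper_width: 0.034
finger_force: 45.0
[-0.47342464 -0.19516724 -0.04673527] [-0.88  0.65  1.19  1.72 -0.64  1.22 -1.67] [ 1.79984514e+02 -1.10393597e-01 -3.28749908e+01]
```

```bash
python3 -m creep '[{"rotation":[0,0,0],"slide":[0,0,0],"grip":60},{"rotation":[0,0,0],"slide":[0,0,0],"grip":60},{"rotation":[0,0,0],"slide":[0,0,0],"grip":60},{"rotation":[0,0,0],"slide":[0,0,0],"grip":60},{"rotation":[0,0,0],"slide":[0,0,0.02],"grip":60},{"rotation":[0,0,0],"slide":[0,0,0.02],"grip":60},{"rotation":[0,0,6],"slide":[0,0,0.02],"grip":60},{"rotation":[0,0,6],"slide":[0,0,0.02],"grip":60},{"rotation":[0,0,7],"slide":[0,0,0.02],"grip":60},{"rotation":[0,0,7],"slide":[0,0,0],"grip":60},{"rotation":[0,0,7],"slide":[0,0,0],"grip":60},{"rotation":[0,0,7],"slide":[0,0,0],"grip":60}]'; python3 -m creep '[{"rotation":[0,0,7],"slide":[0,0,0],"grip":60},{"rotation":[0,0,7],"slide":[0,0,0],"grip":60},{"rotation":[0,0,7],"slide":[0,0,0],"grip":60},{"rotation":[0,0,7],"slide":[0,0,0],"grip":60},{"rotation":[0,0,7],"slide":[0,0,0],"grip":60},{"rotation":[0,0,7],"slide":[0,0,0],"grip":60},{"rotation":[0,0,7],"slide":[0,0,0],"grip":60},{"rotation":[0,0,7],"slide":[0,0,0],"grip":60},{"rotation":[0,0,7],"slide":[0,0,0],"grip":60},{"rotation":[0,0,7],"slide":[0,0,0],"grip":60},{"rotation":[0,0,7],"slide":[0,0,0],"grip":60},{"rotation":[0,0,7],"slide":[0,0,0],"grip":60},{"rotation":[0,0,7],"slide":[0,0,0],"grip":60},{"rotation":[0,0,7],"slide":[0,0,0],"grip":60},{"rotation":[0,0,7],"slide":[0,0,0],"grip":60},{"rotation":[0,0,7],"slide":[0,0,0],"grip":60},{"rotation":[0,0,7],"slide":[0,0,0],"grip":60},{"rotation":[0,0,7],"slide":[0,0,0],"grip":60},{"rotation":[0,0,7],"slide":[0,0,0],"grip":60},{"rotation":[0,0,0],"slide":[0,0,0],"grip":60}]'
python3 - <<'E'
from h import *
s=arm.observe();print(s['eef_pos'],s['q'].round(2),np.degrees(s['orientation']))
snap('wrist','w3');print(proj('w3',(.62,-.018,.051+.058))/.7)
cv2.imwrite('pics/w3c.png',cv2.resize(cv2.imread('pics/w3.png'),(800,600),interpolation=cv2.INTER_CUBIC))
E
```

```text
t: 10.85
eef_pos: [0.6197, -0.0179, 0.3657]
orientation: [-3.141, -0.0, 0.13]
force: [0.5, 0.6, -0.4]
gripper_width: 0.0667
finger_force: 0.0
t: 12.52
eef_pos: [0.6195, -0.0181, 0.3652]
orientation: [3.142, -0.001, 2.448]
force: [0.0, 0.8, -0.1]
gripper_width: 0.0668
finger_force: 0.0
[ 0.61953608 -0.01811207  0.36523285] [-0.54  0.32  0.65  1.61 -0.2   1.29  1.02] [ 1.79999072e+02 -3.17725347e-02  1.40263287e+02]
[405.72636914 314.15233591]
```

View pics/w3c.png

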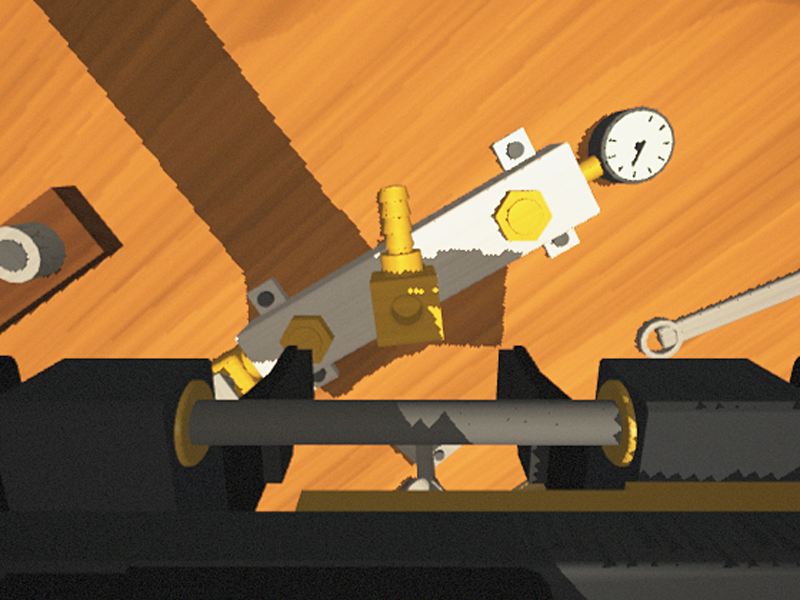

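```bash
python3 - <<'E'
from h import *
W=lambda u,v:('w3',(u+.5)*.7-.5,(v+.5)*.7-.5)
p=atz(*W(407,307),.1087);t=atz(*W(393,188),.0907+.008);print(p,t)
d=t-p;print(np.degrees(np.arctan2(d[1],d[0])),np.hypot(*d[:2]))
d=atz(*W(443,339),.1087)-atz(*W(379,347),.1087);print(np.degrees(np.arctan2(d[1],d[0]))+90, np.hypot(*d[:2]))
print(atz(*W(306,335),.046),atz(*W(524,214),.046))
E
```

```text
[ 0.61739638 -0.01514231  0.1087    ] [0.56795047 0.01685513 0.0987    ]
147.09228444576445 0.058895956046420846
147.92075438781117 0.033466901806350154
[ 0.60481605 -0.09004401  0.046     ] [0.63212681 0.06546609 0.046     ]
```

```bash
python3 -m creep '[{"rotation":[0,0,6.8],"slide":[0.0005,0,-0.02],"grip":60},{"rotation":[0,0,0],"slide":[0,0,-0.025],"grip":60},{"rotation":[0,0,0],"slide":[0,0,-0.025],"grip":60},{"rotation":[0,0,0],"slide":[0,0,-0.019],"grip":60},{"rotation":[0,0,0],"slide":[0,0,-0.010],"grip":60},{"rotation":[0,0,0],"slide":[0,0,0],"grip":60},{"rotation":[0,0,0],"slide":[0,0,0],"grip":255},{"rotation":[0,0,0],"slide":[0,0,0],"grip":255},{"rotation":[0,0,0],"slide":[0,0,0],"grip":255},{"rotation":[0,0,0],"slide":[0,0,0],"grip":255},{"rotation":[0,0,0],"slide":[0,0,0],"grip":255},{"rotation":[0,0,0],"slide":[0,0,0],"grip":255},{"rotation":[0,0,0],"slide":[0,0,0],"grip":255},{"rotation":[0,0,0],"slide":[0,0,0],"grip":255}]' 45
```

```text
t: 13.73
eef_pos: [0.6205, -0.0181, 0.2669]
orientation: [3.141, 0.001, 2.562]
force: [-0.8, 0.2, 3.0]
gripper_width: 0.0335
finger_force: 44.8
```

```bash
python3 -m creep '[{"rotation":[0,0,-4],"slide":[0,0,-0.00016],"grip":255},{"rotation":[0,0,-7],"slide":[0,0,-0.00027],"grip":255},{"rotation":[0,0,-7],"slide":[0,0,-0.00027],"grip":255},{"rotation":[0,0,-7],"slide":[0,0,-0.00027],"grip":255},{"rotation":[0,0,-7],"slide":[0,0,-0.00027],"grip":255},{"rotation":[0,0,-7],"slide":[0,0,-0.00027],"grip":255},{"rotation":[0,0,-7],"slide":[0,0,-0.00027],"grip":255},{"rotation":[0,0,-7],"slide":[0,0,-0.00027],"grip":255},{"rotation":[0,0,-7],"slide":[0,0,-0.00027],"grip":255},{"rotation":[0,0,-7],"slide":[0,0,-0.00027],"grip":255},{"rotation":[0,0,-7],"slide":[0,0,-0.00027],"grip":255},{"rotation":[0,0,-7],"slide":[0,0,-0.00027],"grip":255},{"rotation":[0,0,-7],"slide":[0,0,-0.00027],"grip":255},{"rotation":[0,0,0],"slide":[0,0,0],"grip":255}]'; python3 -m creep '[{"rotation":[0,0,-7],"slide":[0,0,-0.00027],"grip":255},{"rotation":[0,0,-7],"slide":[0,0,-0.00027],"grip":255},{"rotation":[0,0,-7],"slide":[0,0,-0.00027],"grip":255},{"rotation":[0,0,-7],"slide":[0,0,-0.00027],"grip":255},{"rotation":[0,0,-7],"slide":[0,0,-0.00027],"grip":255},{"rotation":[0,0,-7],"slide":[0,0,-0.00027],"grip":255},{"rotation":[0,0,-7],"slide":[0,0,-0.00027],"grip":255},{"rotation":[0,0,-7],"slide":[0,0,-0.00027],"grip":255},{"rotation":[0,0,-7],"slide":[0,0,-0.00027],"grip":255},{"rotation":[0,0,-7],"slide":[0,0,-0.00027],"grip":255},{"rotation":[0,0,-7],"slide":[0,0,-0.00027],"grip":255},{"rotation":[0,0,-7],"slide":[0,0,-0.00027],"grip":255},{"rotation":[0,0,0],"slide":[0,0,0],"grip":255}]';python3 - <<'E'
from h import *
s=arm.observe();print(s['wrist_torque'],s['q'].round(2),np.degrees(s['orientation']))
E
```

```text
t: 14.9
eef_pos: [0.621, -0.0187, 0.2635]
orientation: [3.138, 0.0, 1.023]
force: [2.0, -2.5, 3.0]
gripper_width: 0.0334
finger_force: 44.7
t: 15.98
eef_pos: [0.6206, -0.0191, 0.2603]
orientation: [3.14, -0.002, -0.44]
force: [0.8, -2.6, 5.0]
gripper_width: 0.0338
finger_force: 44.7
[-0.86475511  0.02551043 -0.00887157] [-0.88  0.66  1.19  1.72 -0.65  1.21 -1.54] [ 1.79904684e+02 -1.15398479e-01 -2.52328091e+01]
```

```bash
python3 -m creep '[{"rotation":[0,0,-6],"slide":[0,0,-0.00023],"grip":255},{"rotation":[0,0,-5],"slide":[0,0,-0.0002],"grip":255},{"rotation":[0,0,0],"slide":[0,0,0],"grip":255},{"rotation":[0,0,0],"slide":[0,0,0],"grip":255}]'; python3 -m creep '[{"rotation":[0,0,0],"slide":[0,0,0],"grip":60},{"rotation":[0,0,0],"slide":[0,0,0],"grip":60},{"rotation":[0,0,0],"slide":[0,0,0],"grip":60},{"rotation":[0,0,0],"slide":[0,0,0],"grip":60},{"rotation":[0,0,0],"slide":[0,0,0.02],"grip":60},{"rotation":[0,0,0],"slide":[0,0,0.03],"grip":60},{"rotation":[0,0,0],"slide":[0,0,0.04],"grip":60},{"rotation":[0,0,0],"slide":[0,0,0.04],"grip":60},{"rotation":[0,0,0],"slide":[0,0,0.01],"grip":60},{"rotation":[0,0,0],"slide":[0,0,0],"grip":60},{"rotation":[0,0,0],"slide":[0,0,0],"grip":60}]'
python3 - <<'E'
from h import *
s=arm.observe();print(s['eef_pos'],s['q'].round(2),np.degrees(s['orientation']))
snap('wrist','w4');print(proj('w4',(.62,-.0183,.044+.058))/.7)
cv2.imwrite('pics/w4c.png',cv2.resize(cv2.imread('pics/w4.png'),(800,600),interpolation=cv2.INTER_CUBIC))
E
```

```text
t: 16.32
eef_pos: [0.6205, -0.0191, 0.2599]
orientation: [3.141, -0.002, -0.626]
force: [1.6, -4.6, 6.5]
gripper_width: 0.0334
finger_force: 44.7
t: 17.23
eef_pos: [0.6201, -0.0177, 0.3991]
orientation: [-3.14, 0.001, -0.63]
force: [-0.8, 1.3, -0.8]
gripper_width: 0.0668
finger_force: 0.0
[ 0.62014285 -0.01765538  0.39905667] [-0.91  0.48  1.21  1.57 -0.45  1.41 -1.86] [-1.79934235e+02  5.26994232e-02 -3.61234184e+01]
[405.88545334 288.79230773]
```

View pics/w4c.png

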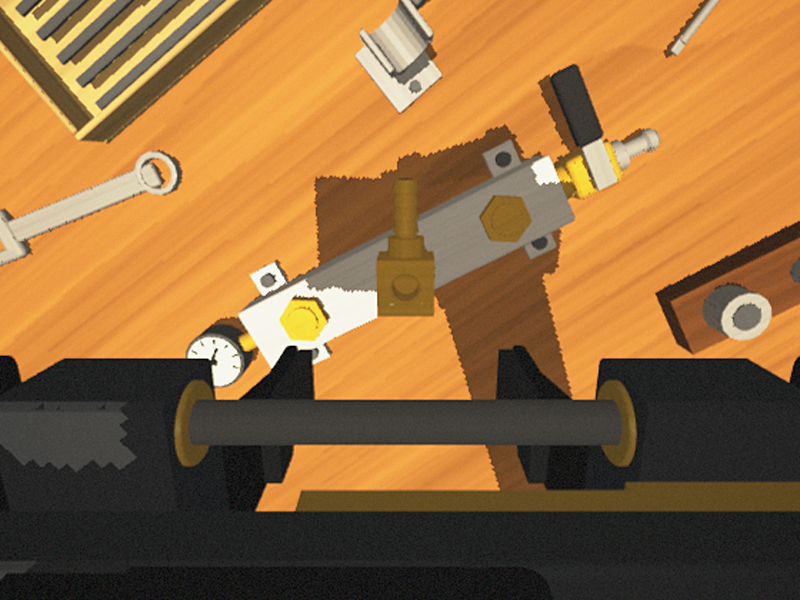

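```bash
python3 - <<'E'
from h import *
W=lambda u,v:('w4',(u+.5)*.7-.5,(v+.5)*.7-.5)
p=atz(*W(405,287.5),.102);t=atz(*W(405,179),.084+.008)
for n,q in (('tail',t),('rim',atz(*W(398,36),.096)),('base',atz(*W(398,72),.004)),('edge',atz(*W(405,262),.102))):
  d=q-p;print(n,p.round(4),q.round(4),np.degrees(np.arctan2(d[1],d[0])),np.hypot(*d[:2]))
d=atz(*W(433,315),.102)-atz(*W(377,315),.102);print(np.degrees(np.arctan2(d[1],d[0]))-90)
E
```

```text
tail [ 0.6211 -0.0183  0.102 ] [ 0.6709 -0.0546  0.092 ] -36.072689919908846 0.06163048919813807
rim [ 0.6211 -0.0183  0.102 ] [ 0.7321 -0.0947  0.096 ] -34.5138769283792 0.13472975812856688
base [ 0.6211 -0.0183  0.102 ] [ 0.7307 -0.092   0.004 ] -33.91297976289954 0.13207286918096003
edge [ 0.6211 -0.0183  0.102 ] [ 0.6335 -0.0273  0.102 ] -36.07566614031359 0.015259803955599553
-216.06936401114643
```

```bash
python3 -m creep '[{"rotation":[0,0,6.6],"slide":[-0.0102,-0.0163,-0.002],"grip":60},{"rotation":[0,0,6.6],"slide":[-0.0102,-0.0163,-0.002],"grip":60},{"rotation":[0,0,6.6],"slide":[-0.0102,-0.0163,-0.002],"grip":60},{"rotation":[0,0,6.6],"slide":[-0.0102,-0.0163,-0.002],"grip":60},{"rotation":[0,0,6.6],"slide":[-0.0102,-0.0163,-0.002],"grip":60},{"rotation":[0,0,6.6],"slide":[-0.0102,-0.0163,-0.002],"grip":60},{"rotation":[0,0,6.6],"slide":[-0.0102,-0.0163,-0.002],"grip":60},{"rotation":[0,0,6.6],"slide":[-0.0102,-0.0163,-0.002],"grip":60},{"rotation":[0,0,6.6],"slide":[-0.0102,-0.0163,-0.002],"grip":60},{"rotation":[0,0,6.6],"slide":[-0.0102,-0.0163,-0.002],"grip":60},{"rotation":[0,0,6.6],"slide":[-0.0102,-0.0163,-0.002],"grip":60},{"rotation":[0,0,6.6],"slide":[-0.0102,-0.0163,-0.002],"grip":60},{"rotation":[0,0,6.6],"slide":[-0.0102,-0.0163,-0.002],"grip":60},{"rotation":[0,0,6.6],"slide":[-0.0102,-0.0163,-0.002],"grip":60},{"rotation":[0,0,6.6],"slide":[-0.0102,-0.0163,-0.002],"grip":60},{"rotation":[0,0,6.6],"slide":[-0.0102,-0.0163,-0.002],"grip":60},{"rotation":[0,0,6.6],"slide":[-0.0102,-0.0163,-0.002],"grip":60},{"rotation":[0,0,6.6],"slide":[-0.0102,-0.0163,-0.002],"grip":60},{"rotation":[0,0,0],"slide":[0,0,0],"grip":60},{"rotation":[0,0,0],"slide":[0,0,0],"grip":60}]'
python3 - <<'E'
from h import *
s=arm.observe();print(s['eef_pos'],s['q'].round(2),np.degrees(s['orientation']))
snap('wrist','w5');print(proj('w5',(.4356,-.312,.044))/.7)
cv2.imwrite('pics/w5c.png',cv2.resize(cv2.imread('pics/w5.png'),(800,600),interpolation=cv2.INTER_CUBIC))
E
```

```text
t: 18.95
eef_pos: [0.4358, -0.3114, 0.3616]
orientation: [-3.138, -0.001, 1.437]
force: [-0.1, 0.2, -0.2]
gripper_width: 0.0665
finger_force: 0.0
[ 0.43577159 -0.31142208  0.36155165] [-0.38  0.16  1.04  1.82 -0.14  1.25  0.57] [-1.79822031e+02 -5.12975118e-02  8.23625991e+01]
[407.29122634 284.14880621]
```

View pics/w5c.png

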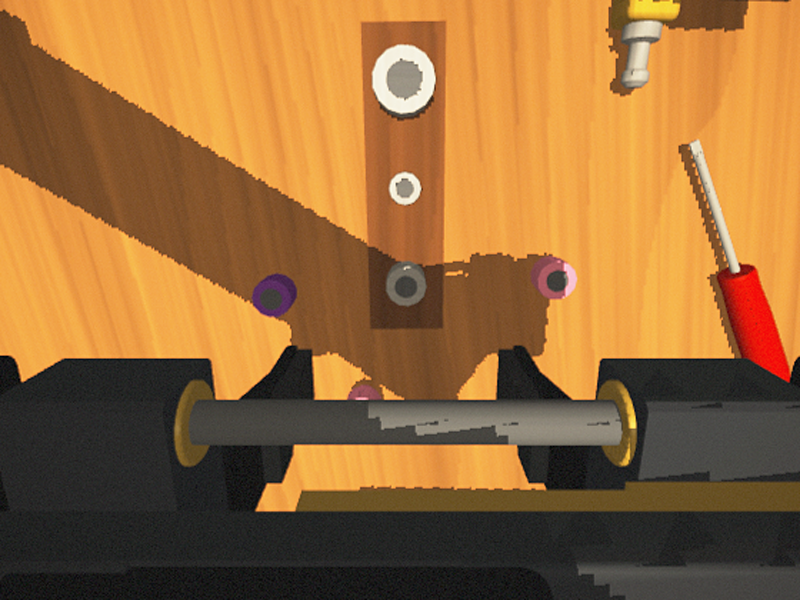

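```bash
python3 - <<'E'
from h import *
print(atz('w5',(405.5)*.7-.5,284.5*.7-.5,.044))
E
python3 -m creep '[{"rotation":[0,0,0],"slide":[0,0,-0.03],"grip":60},{"rotation":[0,0,0],"slide":[0,0,-0.04],"grip":60},{"rotation":[0,0,0],"slide":[0,0,-0.04],"grip":60},{"rotation":[0,0,0],"slide":[0,0,-0.03],"grip":60},{"rotation":[0,0,0],"slide":[0,0,-0.0125],"grip":60},{"rotation":[0,0,0],"slide":[0,0,0],"grip":60},{"rotation":[0,0,0],"slide":[0,0,0],"grip":60}]'
```

```text
[ 0.43406579 -0.31155863  0.044     ]
t: 19.58
eef_pos: [0.4373, -0.311, 0.211]
orientation: [-3.141, 0.0, 1.442]
force: [0.4, -0.1, 0.8]
gripper_width: 0.0667
finger_force: 0.0
```

```bash
python3 -m creep '[{"rotation":[0,0,0],"slide":[-0.001,-0.0005,-0.001],"grip":60},{"rotation":[0,0,0],"slide":[0,0,0],"grip":255},{"rotation":[0,0,0],"slide":[0,0,0],"grip":255},{"rotation":[0,0,0],"slide":[0,0,0],"grip":255},{"rotation":[0,0,0],"slide":[0,0,0],"grip":255},{"rotation":[0,0,0],"slide":[0,0,0],"grip":255},{"rotation":[0,0,0],"slide":[0,0,0],"grip":255},{"rotation":[0,0,0],"slide":[0,0,0],"grip":255},{"rotation":[0,0,0],"slide":[0,0,0],"grip":255},{"rotation":[0,0,0],"slide":[0,0,0],"grip":255}]' 40
```

```text
t: 20.42
eef_pos: [0.4357, -0.312, 0.2098]
orientation: [-3.142, -0.0, 1.442]
force: [0.8, 0.6, 1.0]
gripper_width: 0.0239
finger_force: 40.0
```

```bash
python3 -m creep '[{"rotation":[0,0,0],"slide":[0,0,0.02],"grip":255},{"rotation":[0,0,0],"slide":[0,0,0.035],"grip":255},{"rotation":[0,0,0],"slide":[0,0,0.035],"grip":255},{"rotation":[0,0,0],"slide":[0,0,0.03],"grip":255},{"rotation":[0,0,0],"slide":[0,0,0],"grip":255},{"rotation":[0,0,0],"slide":[0,0,0],"grip":255}]'; python3 -m creep '[{"rotation":[0,0,0],"slide":[0.0102,0.0163,0],"grip":255},{"rotation":[0,0,0],"slide":[0.0102,0.0163,0],"grip":255},{"rotation":[0,0,0],"slide":[0.0102,0.0163,0],"grip":255},{"rotation":[0,0,0],"slide":[0.0102,0.0163,0],"grip":255},{"rotation":[0,0,0],"slide":[0.0102,0.0163,0],"grip":255},{"rotation":[0,0,0],"slide":[0.0102,0.0163,0],"grip":255},{"rotation":[0,0,0],"slide":[0.0102,0.0163,0],"grip":255},{"rotation":[0,0,0],"slide":[0.0102,0.0163,0],"grip":255},{"rotation":[0,0,0],"slide":[0.0102,0.0163,0],"grip":255},{"rotation":[0,0,0],"slide":[0.0102,0.0163,0],"grip":255},{"rotation":[0,0,0],"slide":[0.0102,0.0163,0],"grip":255},{"rotation":[0,0,0],"slide":[0.0102,0.0163,0],"grip":255},{"rotation":[0,0,0],"slide":[0.0102,0.0163,0],"grip":255},{"rotation":[0,0,0],"slide":[0.0102,0.0163,0],"grip":255},{"rotation":[0,0,0],"slide":[0.0102,0.0163,0],"grip":255},{"rotation":[0,0,0],"slide":[0.0102,0.0163,0],"grip":255},{"rotation":[0,0,0],"slide":[0.0102,0.0163,0],"grip":255},{"rotation":[0,0,0],"slide":[0.0102,0.0163,0],"grip":255},{"rotation":[0,0,0],"slide":[0,0,0],"grip":255},{"rotation":[0,0,0],"slide":[0,0,0],"grip":255}]'
python3 - <<'E'
from h import *
s=arm.observe();print(s['eef_pos'],s['force'],s['q'].round(2),np.degrees(s['orientation']))
snap('wrist','w6');snap('scene','s6');snap('side','d6')
z=np.array([.62,-.0183,.115]);print([proj(f,z) for f in('w6','s6','d6')])
def c(f,w,h,W,H):
    u,v=proj(f,z).astype(int);im=cv2.imread(f'pics/{f}.png');return cv2.resize(im[max(v-h,0):v+h,max(u-w,0):u+w],(W,H),interpolation=cv2.INTER_CUBIC)
cv2.imwrite('pics/m6.png',np.vstack([np.hstack([c('s6',40,30,400,300),c('d6',40,30,400,300)]),np.hstack([c('w6',120,90,400,300),np.zeros((300,400,3),np.uint8)])]))
E
```

```text
t: 20.92
eef_pos: [0.4361, -0.3123, 0.3311]
orientation: [3.138, -0.0, 1.442]
force: [0.3, -0.3, -1.4]
gripper_width: 0.0239
finger_force: 40.0
t: 22.58
eef_pos: [0.62, -0.0166, 0.3294]
orientation: [-3.141, 0.001, 1.445]
force: [-1.1, -1.2, -0.7]
gripper_width: 0.0236
finger_force: 40.0
[ 0.62002615 -0.01662689  0.32939795] [-1.14223104 -1.16457471 -0.67120399] [-0.69  0.4   0.85  1.65 -0.31  1.24  0.1 ] [-1.79978016e+02  4.95486286e-02  8.27675851e+01]
[array([284.94676774, 241.59549086]), array([260.3824562 , 198.79677151]), array([313.89877537, 204.61594238])]
```

View pics/m6.png

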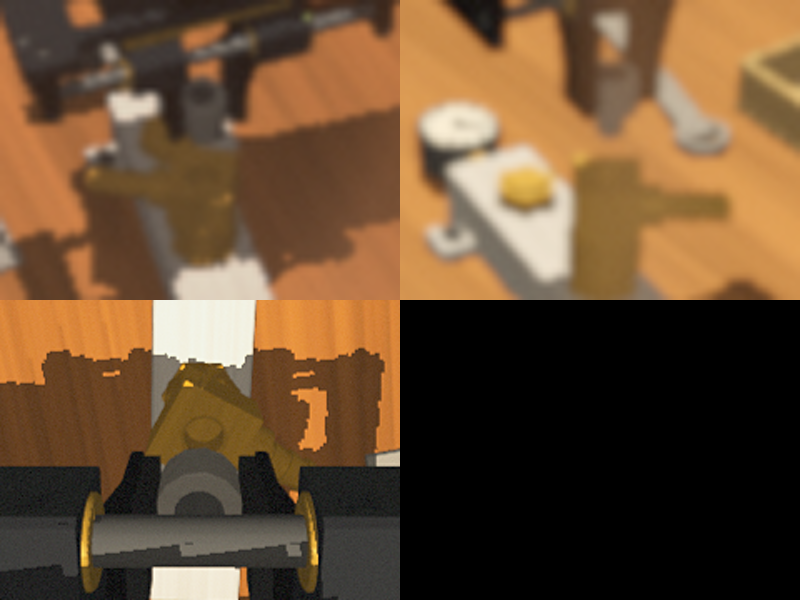

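```bash
python3 - <<'E'
from h import *
for v in(447,472,490):
    print(v,atz('w6',164+200*.6,151+(v-300)*.6,.1636 if v>450 else .1436))
# expected top edge for centred plug: camera side
print(proj('w6',(.6200,-.0166,.1636)))
d=np.load('pics/w6.npz');print(-d['R'].T@d['t'])
E
```

```text
447 [ 0.62094145 -0.00573377  0.1436    ]
472 [ 0.62094209 -0.00542484  0.1636    ]
490 [ 0.62026291 -0.01083358  0.1636    ]
[284.97059523 276.18259398]
[0.62859722 0.05775383 0.30946935]
```

```bash
python3 -m creep '[{"rotation":[0,0,0],"slide":[0.0004,-0.0013,-0.01],"grip":255},{"rotation":[0,0,0],"slide":[0,0,-0.01],"grip":255},{"rotation":[0,0,0],"slide":[0,0,-0.004],"grip":255},{"rotation":[0,0,0],"slide":[0,0,0],"grip":255}]'|sed -n '2p;4p'; python3 -m creep '[{"rotation":[0,0,0],"slide":[0,0,-0.0015],"grip":255},{"rotation":[0,0,0],"slide":[0,0,-0.0015],"grip":255},{"rotation":[0,0,0],"slide":[0,0,0],"grip":255}]'|sed -n '2p;4p'; python3 -m creep '[{"rotation":[0,0,0],"slide":[0,0,-0.001],"grip":255},{"rotation":[0,0,0],"slide":[0,0,-0.001],"grip":255},{"rotation":[0,0,0],"slide":[0,0,0],"grip":255}]'|sed -n '2p;4p'; python3 -m creep '[{"rotation":[0,0,0],"slide":[0,0,-0.001],"grip":255},{"rotation":[0,0,0],"slide":[0,0,0],"grip":255}]'|sed -n '2p;4p'
```

```text
eef_pos: [0.6188, -0.0201, 0.3038]
force: [0.1, -0.4, -1.0]
eef_pos: [0.6198, -0.02, 0.3029]
force: [-0.5, 0.1, -0.6]
eef_pos: [0.6202, -0.0203, 0.3023]
force: [-1.5, -0.4, 5.3]
eef_pos: [0.6203, -0.0205, 0.302]
force: [-1.8, -0.2, 9.2]
```

```bash
python3 -m creep '[{"rotation":[0,0,0],"slide":[0,0,0.003],"grip":255},{"rotation":[0,0,0],"slide":[0,0.002,0],"grip":255},{"rotation":[0,0,0],"slide":[0,0,0],"grip":255},{"rotation":[0,0,0],"slide":[0,0,0],"grip":255}]'|sed -n '2p;4p'; python3 -m creep '[{"rotation":[0,0,0],"slide":[0,0,-0.0015],"grip":255},{"rotation":[0,0,0],"slide":[0,0,-0.0015],"grip":255},{"rotation":[0,0,0],"slide":[0,0,0],"grip":255}]'|sed -n '2p;4p'; python3 -m creep '[{"rotation":[0,0,0],"slide":[0,0,-0.001],"grip":255},{"rotation":[0,0,0],"slide":[0,0,0],"grip":255}]'|sed -n '2p;4p'
```

```text
eef_pos: [0.6195, -0.0173, 0.3023]
force: [-0.1, -0.7, -1.0]
eef_pos: [0.6197, -0.0177, 0.2994]
force: [1.0, 1.0, -0.2]
eef_pos: [0.6196, -0.0178, 0.2984]
force: [0.4, -0.2, -0.7]
```

```bash
python3 -m creep '[{"rotation":[0,0,0],"slide":[0,0,-0.0015],"grip":255},{"rotation":[0,0,0],"slide":[0,0,-0.0015],"grip":255},{"rotation":[0,0,0],"slide":[0,0,0],"grip":255}]'|sed -n '2p;4p'; python3 -m creep '[{"rotation":[0,0,0],"slide":[0,0,-0.0015],"grip":255},{"rotation":[0,0,0],"slide":[0,0,-0.0015],"grip":255},{"rotation":[0,0,0],"slide":[0,0,0],"grip":255}]'|sed -n '2p;4p'; python3 -m creep '[{"rotation":[0,0,0],"slide":[0,0,-0.001],"grip":255},{"rotation":[0,0,0],"slide":[0,0,-0.001],"grip":255},{"rotation":[0,0,0],"slide":[0,0,0],"grip":255}]'|sed -n '2p;4p'; python3 -m creep '[{"rotation":[0,0,0],"slide":[0,0,-0.001],"grip":255},{"rotation":[0,0,0],"slide":[0,0,0],"grip":255}]'|sed -n '2p;4p'
```

```text
eef_pos: [0.6196, -0.0178, 0.2954]
force: [0.9, 0.5, -1.0]
eef_pos: [0.6196, -0.0178, 0.2924]
force: [-0.1, 0.1, -1.2]
eef_pos: [0.6196, -0.0178, 0.2906]
force: [0.8, 0.3, -0.7]
eef_pos: [0.6197, -0.0178, 0.2896]
force: [1.1, 0.1, 0.1]
```

```bash
python3 -m creep '[{"rotation":[0,0,0],"slide":[0,0,-0.001],"grip":255},{"rotation":[0,0,0],"slide":[0,0,0],"grip":255}]'|sed -n '2p;4p'; python3 -m creep '[{"rotation":[0,0,0],"slide":[0,0,-0.0005],"grip":255},{"rotation":[0,0,0],"slide":[0,0,0],"grip":255}]'|sed -n '2p;4p'; python3 -m creep '[{"rotation":[0,0,0],"slide":[0,0,-0.0005],"grip":255},{"rotation":[0,0,0],"slide":[0,0,0],"grip":255}]'|sed -n '2p;4p'
```

```text
eef_pos: [0.6196, -0.0178, 0.2886]
force: [0.2, 0.3, -0.1]
eef_pos: [0.6197, -0.0178, 0.2883]
force: [1.8, 0.5, -0.5]
eef_pos: [0.6199, -0.0178, 0.288]
force: [1.6, 0.3, -0.3]
```

```bash
python3 -m creep '[{"rotation":[0,0,0],"slide":[0,0,-0.001],"grip":255},{"rotation":[0,0,0],"slide":[0,0,0],"grip":255}]'|sed -n '2p;4p'; python3 -m creep '[{"rotation":[0,0,0],"slide":[0,0,-0.0005],"grip":255},{"rotation":[0,0,0],"slide":[0,0,0],"grip":255}]'|sed -n '2p;4p'; python3 -m creep '[{"rotation":[0,0,0],"slide":[0,0,-0.0005],"grip":255},{"rotation":[0,0,0],"slide":[0,0,0],"grip":255}]'|sed -n '2p;4p'
```

```text
eef_pos: [0.6202, -0.0178, 0.2878]
force: [0.5, 0.9, 5.4]
eef_pos: [0.6203, -0.0179, 0.2877]
force: [0.4, 1.4, 6.5]
eef_pos: [0.6204, -0.0179, 0.2877]
force: [-0.8, 2.0, 8.6]
```

```bash
python3 -m creep '[{"rotation":[0,0,0],"slide":[0,0,-0.001],"grip":255},{"rotation":[0,0,0],"slide":[0,0,-0.0005],"grip":255},{"rotation":[0,0,0],"slide":[0,0,0],"grip":255}]'|sed -n '2p;4p'; python3 -m creep '[{"rotation":[0,0,0],"slide":[0,0,0.001],"grip":255},{"rotation":[0,0,0],"slide":[0,0,0.0],"grip":100},{"rotation":[0,0,0],"slide":[0,0,0.0],"grip":100},{"rotation":[0,0,0],"slide":[0,0,0],"grip":100},{"rotation":[0,0,0],"slide":[0,0,0],"grip":100},{"rotation":[0,0,0],"slide":[0,0,0.02],"grip":100},{"rotation":[0,0,0],"slide":[0,0,0.03],"grip":100},{"rotation":[0,0,0],"slide":[0,0,0.03],"grip":100},{"rotation":[0,0,0],"slide":[0,0,0.02],"grip":100},{"rotation":[0,0,0],"slide":[0,0,0],"grip":100},{"rotation":[0,0,0],"slide":[0,0,0],"grip":100}]'
python3 - <<'E'
from h import *
im=snap('wrist','w7');snap('scene','s7');snap('side','d7')
# plug head in wrist image: grey (low saturation) pixels near the port; tee: yellow
hsv=cv2.cvtColor(im,cv2.COLOR_RGB2HSV)
for nm,z in(('home',.1227),('tee top',.1027)):print(nm,proj('w7',(.6203,-.0183,z)))
u,v=proj('w7',(.6203,-.0183,.1227)).astype(int)
for vv in range(v-40,v+36,4):print(vv,''.join('.' if 10<=hsv[vv,x,0]<=30 and hsv[vv,x,1]>110 else '#' for x in range(u-60,u+60,2)))
E
```

```text
eef_pos: [0.6207, -0.018, 0.2876]
force: [-1.8, 1.3, 15.6]
t: 27.57
eef_pos: [0.6198, -0.0181, 0.3859]
orientation: [3.14, -0.0, 1.442]
force: [-0.1, -0.0, -0.6]
gripper_width: 0.0526
finger_force: 0.0
home [284.53504426 216.10048375]
tee top [284.40728708 208.75600589]
176 ..................#######..........########.................
180 ..................######.............######.................
184 ..................#####...............#####.................
188 ..................####..................###.................
192 ..................##........................................
196 ..................###.....#########.........................
200 ..................##....#############.......................
204 ..................#....###############......................
208 .......................################.....................
212 ......................#################.....................
216 ......................#################.....................
220 .................####..################.....................
224 .................#####################......................
228 .................###################.#####..................
232 .................###############....######..................
236 .................#########################..................
240 ..................########################..................
244 #................#########################..................
248 ####.............########.......#########...............####
```

```bash
python3 - <<'E'
from h import *
a=cv2.imread('pics/d6.png',0).astype(np.float32);b=cv2.imread('pics/d7.png',0).astype(np.float32)
T=np.array([.6203+.062*np.cos(np.radians(-36)),-.0183+.062*np.sin(np.radians(-36)),.085]);u,v=proj('d6',T);print(u,v)
T2=np.array([.6203+.062*np.cos(np.radians(-31)),-.0183+.062*np.sin(np.radians(-31)),.085]);print(proj('d6',T2))
u,v=int(u),int(v)
A=cv2.Sobel(a,-1,1,0)**2+cv2.Sobel(a,-1,0,1)**2;B=cv2.Sobel(b,-1,1,0)**2+cv2.Sobel(b,-1,0,1)**2
for x,y in((a,b),(A**.5,B**.5)):
  m=cv2.matchTemplate(y[v-14:v+14,u-18:u+16],x[v-10:v+10,u-14:u+12],cv2.TM_CCOEFF_NORMED);print(cv2.minMaxLoc(m)[1::2],m[4,4])
E
```

```text
338.2801336980444 215.03671303491964
[338.0405017  213.80186553]
(0.9986409544944763, (4, 4)) 0.99864095
(0.9968041181564331, (4, 4)) 0.9968041
```

```bash
python3 -c "
from workcell import arm
print(arm.close_job())"
```

```text
the job is handed in; nothing more can be done
None
```

The tee is screwed on about one turn, sits about 3 mm above the shoulder, and its tail points at the saddle to within about 2°; the middle plug reached a hard stop at the expected fully home height, and the job was handed in at about 28 s.

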